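# Try the new roller catch on a bar cupboard door

### The arm

A 7-joint arm with a two-finger parallel gripper is mounted at the origin on the work surface. World frame = base frame: x ahead of the robot, y to its left, z up, the work surface at z = 0. Lengths are in mm, angles in rad, forces in N, time in s.
With the tool pointing down it reaches from about 400 to 850 mm from the base axis. Payload 10.4 kg.
Tool frame: the origin (TCP) lies at the very end of the fingers, on their centre line; the grasp point (between the pads) lies 19 mm behind it; x points along the fingers, y is the direction in which the jaws open and shut, and the axes are right-handed (so a half turn about x gives the same grasp; the last joint's range is limited). The gripper opens to 85 mm and grips with 20 to 120 N. Pads are 22 mm wide; open, the fingers measure 114 mm over their backs; the gripper's body (76 mm by 85 mm) begins 54 mm behind the grasp point. The pads swing forward as they close: fully open they stand 13 mm farther back than shut.
Start: joints at [-1.329, 0.332, -0.065, 1.46, 0.022, 1.35, -0.088], TCP at [163.558, 603.244, 199.038] pointing down, gripper open.
Joint ranges: [-2.6, 2.6], [-0.5, 2.12], [-1.47, 1.34], [0.16, 2.42], [-1.27, 4.41], [0.06, 2.06], [-2.6, 2.6]. Speed limits (rad/s): [2.22, 2.22, 2.79, 2.79, 3.14, 3.14, 3.14].

### API

Orientations are given as a unit quaternion [x, y, z, w].
In Python, from rig import ctrl, snapshot, spot_in, outline_of gives the robot as it stands. The module is installed in compiled form; this text tells all that it offers.
- The arm moves only by the tool play_rows, never from a script. Its argument "deltas" is a list of rows, each a list of 3 entries, a list of its own where there are three numbers: the shift along the tool's x, y, z in cm, then the turn, a rotation vector about the tool's x, y, z in rad, then the opening in per cent of the stroke, from 0 (shut) to 100 (fully open). A call has 1 to 8 rows; each row is the pose to reach, as a shift and turn from the pose measured when the call began, along the tool's axes at that moment; what a row does not reach only later rows make up. A row lasts 1/8 s, in which the tool goes at most 62.5 mm and 10.7 degrees, less where a joint would pass 70% of its speed; a pose out of reach is approached as far as the arm can. A call with a gripper value outside its range is refused whole. The fingers move at their own pace and stop on an object; the grip force is fixed at half the most. Time passes only in rows, so rows that repeat a pose let the fingers close. It gives the time, the measured TCP pose, the force and the opening at its end, in the units of the state.
- ctrl.state(): the state, without advancing time (a new reading comes with each control period).
- snapshot(name): name is "scene" or "top"; returns a dict with "image" (420x560x3 uint8, red, green, blue), "fx", "fy", "cx", "cy" (pixels), "R" (3x3) and "t" (3): a world point X has camera coordinates R X + t. Camera axes: x right, y down, z forward; pixel columns grow to the right and rows downward; lengths in mm; the calibration is good to about 2 mm. A picture is of the moment at which its call begins. There is no depth.
- ctrl.sign_off(): hands the job in, once; it reports no verdict.
Trained networks look in a picture, given as the dict that the camera call returned (one of the last four; its "shot" number tells which), for a name from the list of things; names that differ only in an ending like _2 or _b are one class to them, and where a whole thing is asked for, a point or a joint stands for the part that bears it (a point fixed in the world has none). Each returns a list of dicts, best first, with "conf" (0 to 1); they miss things now and then, are a little off and sometimes report something else, mostly with a low value. They report only what shows in the picture. A call takes as long as a camera call.
- spot_in(thing, picture): "centre" ([x, y, z] in mm, in the coordinates of the camera as it stood for that picture, good to about 4 mm: the middle of the surface that is visible of it).
- outline_of(thing, picture): "mask" (420x560 bool, what is visible of it).
The state is a dict: "time": time; "joint_pos": joint angles; "qvel": joint speeds; "joint_efforts": joint torques, N m; "ee_pos": TCP position; "ee_rot": TCP orientation; "ft_force": force on the tool from outside, world axes, zero at the start; "ft_torque": the same for the moment, N m; "opening": finger opening in mm.
Only numpy, scipy, OpenCV 4.12 (cv2) and the standard library are available. Lean on these libraries where they do the work, as an engineer would, in place of code of your own. Each camera call takes 0.05 s, during which the arm holds its last target. There are 200 camera calls.

### The job

The small pine cupboard on the counter has just had a roller catch fitted, not yet finely set. Try it: push its door shut, gently and no harder than the catch needs, until you feel it snap home, and take your hand away so that the catch alone holds it; then pull the door out through the catch again and leave it standing at least half-way open. Leave everything else on the counter alone.

Things in the scene. Friction and masses are not known exactly. Their poses are not given: they have to be found in the camera images.
- cupboard: Small upright pine cupboard, 170 deep x 240 wide x 300 high, screwed to the counter: it cannot move. Origin: centre of its underside. Its front with the door looks along its own -x; +y is the side of the door's free edge, -y the hinge side, z is up.
- door (a joint): Angle of its only door (rad) about the upright hinge line: 0 with the outer face flush with the cupboard's front edges, growing as it swings out towards the cupboard's -x; 0.79 is half-way to square. Slight hinge friction holds it where it is left. Catch and buffer sit on one slotted plate, only roughly set yet, so home is not known beforehand: from -0.038 to +0.038 (7 mm in or out).
- strike (a point): Head of the steel strike on the back of the door, 22 mm behind it near the free edge, 207 mm high. Closing, it meets two sprung rollers 7 mm before home, which resist with 8 to 11 N at the handle; 3 mm before home they let go and snap the door in against a hard rubber buffer (yields under 0.5 mm) and hold it there with 9 N; some 10 N at the handle pulls it out. Not snapped, it is pushed back out.
- handle_top (a point): Where to take the door's handle: on the axis of an upright steel bar 12 mm thick, 154 mm long, 17 mm below its top end, 262 mm high. It moves and turns with the door (own x: inwards, y: hinge to free edge); from the hinge line it lies at -37 mm x and +186 mm y in these axes. The bar's axis is 40 mm out from the door's face, on two 10 mm posts at 170 and 234 mm height.
- edge_top (a point): Top outer corner of the door at its free edge, 283 mm high; moves with the door. The framed pine door is 206 wide, 266 high and 16 thick, 0.5 to 1 kg, and closes inside the cupboard's frame, its lower edge 17 mm over the counter.
- hinge_line (a point): Point on the door's upright hinge line at 262 mm height; fixed to the cupboard, with the cupboard's axes, at x -88 mm, y -104 mm of the cupboard.
- tub: White plastic tub, 124 mm across and 125 mm high, loose on the counter beside the cupboard's free-edge side; leave alone. Origin: centre of its underside.
- tape_roll: Roll of masking tape, 104 mm across and 24 mm high, lying loose on top of the cupboard; leave alone. Origin: centre of its underside.
- screwdriver: Screwdriver lying loose on the counter; leave alone.
- knife: Utility knife, 140 x 28 x 18, lying loose on the counter; leave alone.

How it is judged:
By the outcome, as a careful person would: the job done as asked, in the order asked, and still so for the second after the job is handed in, with the robot touching nothing.
It also fails if it takes over 54 s, if anything falls off the work surface, if the arm or the gripper's body presses on something with over 40 N, if the wrist force passes 120 N, or if a joint passes its speed limit or range.

## Working session

There is one attempt and no reset: what is moved stays moved. The work goes in short steps, Python scripts to look and compute and a tool call to move; the robot and the scene stay as the last step left them, time stands still between calls to the robot, and variables do not carry over. Pictures are saved under pics/ and viewed, about 8 in all and at most 12, crops included, and the job is handed in when it is done.

Besides the shell and the picture viewer there is one more tool, called after "Call:" as name(argument=value, ...) on one line, values as JSON. play_rows: Moves the arm, as the interface text tells. Its arguments: {"type":"object","properties":{"deltas":{"type":"array","items":{"type":"array"}}},"required":["deltas"]}

```bash
mkdir -p pics; cat > h.py <<'E'
import numpy as np, cv2
from rig import ctrl, snapshot, spot_in, outline_of
def w(p,c): return np.array(p['R']).T@(np.array(c)-np.array(p['t']))
def proj(p,X):
    c=np.array(p['R'])@np.array(X)+np.array(p['t']); return [p['fx']*c[0]/c[2]+p['cx'],p['fy']*c[1]/c[2]+p['cy']]
E
python3 - <<'E'
from h import *
print(ctrl.state())
ims=[]
for n in("scene","top"):
    p=snapshot(n); cv2.imwrite(f'pics/{n}0.png',p['image'][:,:,::-1])
    print(n,(-np.array(p['R']).T@np.array(p['t'])).round())
    for th in["cupboard","door","strike","handle_top","edge_top","hinge_line","tub","tape_roll","screwdriver","knife"]:
        try:
            for r in spot_in(th,p)[:2]:
                X=w(p,r['centre']); print(th,round(r['conf'],2),X.round(1),np.round(proj(p,X)))
        except Exception as e: print(th,e)
E
```

```text
{'time': 0.0, 'joint_pos': array([-1.32861598,  0.332889  , -0.06472335,  1.46098038,  0.02160433,
        1.3498541 , -0.08849801]), 'qvel': array([ 0.00015243,  0.00044642, -0.0005168 ,  0.00026256,  0.00079581,
       -0.00096183,  0.00076736]), 'joint_efforts': array([ 7.18070332e-04, -6.25462031e+01,  4.95810597e-02, -3.91592610e+01,
        1.62043667e-02,  1.03552974e-02, -3.24594248e-05]), 'ee_pos': array([163.444424  , 602.80993525, 198.18666281]), 'ee_rot': array([ 0.09281899,  0.70096605, -0.09382966,  0.70087604]), 'ft_force': array([-0.20295995,  0.2915758 ,  0.06356303]), 'ft_torque': array([ 0.01377865, -0.00371282,  0.03633314]), 'opening': 85.52295842083838}
scene [1398. -310. 1034.]
cupboard 0.93 [656.2 227.2 253.4] [400. 196.]
door 0.6 [571.1 106.5 169.9] [333. 210.]
strike 0.66 [572.6 102.3 171. ] [332. 211.]
handle_top 0.73 [573.5 105.2 170.6] [333. 211.]
edge_top 0.67 [574.5 102.  172.7] [332. 211.]
hinge_line 0.9 [656.4 221.  255.1] [397. 196.]
tape_roll 0.7 [584.6 260.2 318.2] [402. 152.]
screwdriver 0.67 [ 391.5 -333.3   22.1] [151. 244.]
knife 0.65 [ 692.5 -335.5   19.4] [170. 338.]
top [ 265.  -29. 1417.]
cupboard 0.64 [510.3 223.2 301. ] [177. 195.]
door 0.81 [547.   92.8 249.8] [235. 186.]
strike 0.56 [544.4  95.1 248.3] [235. 187.]
handle_top 0.84 [544.9  90.9 246.6] [236. 187.]
edge_top 0.73 [545.6  90.  249.8] [237. 187.]
hinge_line 0.93 [515.  218.9 298.3] [180. 194.]
tub 0.83 [331.7 271.5  31.7] [177. 278.]
tape_roll 0.9 [576.2 264.  328.4] [159. 165.]
tape_roll 0.32 [546.4  93.6 248.5] [235. 186.]
screwdriver 0.91 [ 382.8 -324.    23.3] [388. 263.]
knife 0.72 [ 685.5 -328.1   17.2] [386. 161.]
```

View pics/scene0.png

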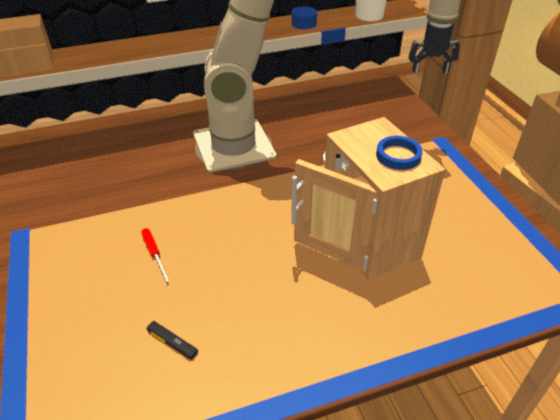

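View pics/top0.png

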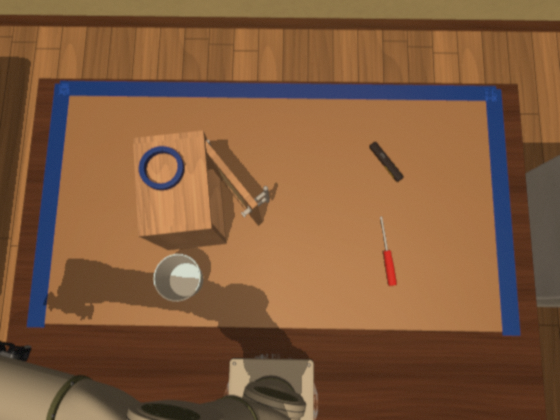

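The scene view shows the cupboard with its door ajar (free edge near pixel 300,165–245). In the top view its front faces right, towards world -y. The hinge is near (207,140), and the door edge and handle are near (258,200). I'll zoom in for corners.

```bash
python3 - <<'E'
import cv2
a=cv2.imread('pics/top0.png')[120:255,120:285]; cv2.imwrite('pics/topz.png',cv2.resize(a,None,fx=4.4,fy=4.4,interpolation=cv2.INTER_CUBIC))
a=cv2.imread('pics/scene0.png')[115:285,280:450]; cv2.imwrite('pics/scz.png',cv2.resize(a,None,fx=3.5,fy=3.5,interpolation=cv2.INTER_CUBIC))
E
```

```text
(no output)
```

View pics/topz.png

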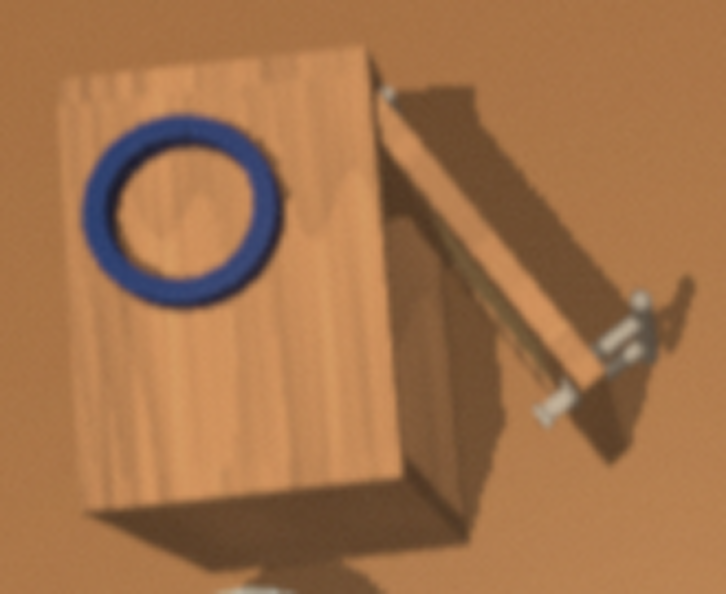

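View pics/scz.png

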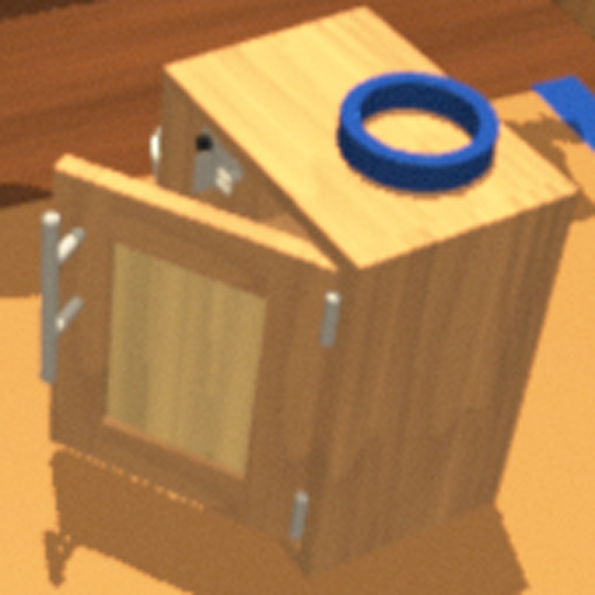

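```bash
python3 - <<'E'
from h import *
import json
from scipy.optimize import least_squares
from scipy.spatial.transform import Rotation as Ro
P={n:snapshot(n) for n in("scene","top")}
T=lambda u:(u[0]/4.4+120,u[1]/4.4+120); S=lambda u:(u[0]/3.5+280,u[1]/3.5+115)
C=[('top',(-85,-120,300),(367,46)),('top',(-85,120,300),(404,476)),('top',(85,120,300),(87,513)),('top',(85,-120,300),(61,80)),('top',(-85,120,0),(467,543)),('top',(85,120,0),(212,571)),
('scene',(-85,-120,300),(360,268)),('scene',(-85,120,300),(165,68)),('scene',(85,120,300),(367,7)),('scene',(85,-120,300),(577,190)),('scene',(-85,-120,0),(312,577)),('scene',(85,-120,0),(495,503))]
D=[('top',(3,207,283),(605,373)),('top',(19,207,283),(587,388)),('top',(-37,186,279),(642,300)),
('scene',(-37,186,279),(50,215)),('scene',(-37,186,125),(47,380)),('scene',(3,207,283),(57,172)),('scene',(3,207,17),(52,440))]
def res(v,full=False):
    x,y,a,th=v[:4]; o=[]
    R=Ro.from_euler('z',a).as_matrix(); Q=Ro.from_euler('z',th).as_matrix()
    for i,(n,X,u) in enumerate(C+D):
        X=np.array(X,float)
        if i>=len(C): X=Q@X+[-88,-104,0]
        X=R@X+[x,y,0]
        k=proj(P[n],X); t=T(u) if n=='top' else S(u)
        off=v[4:6] if n=='top' else v[6:8]
        o+=[k[0]+off[0]-t[0],k[1]+off[1]-t[1]]
    o=np.array(o)
    return o.reshape(-1,2) if full else np.r_[o,v[4:]*1]
r=least_squares(res,[560,240,1.5,.8,0,0,0,0],loss='soft_l1')
x=r.x; print(x.round(3)); print(res(x,True).round(1).tolist())
json.dump(list(x[:4]),open('pose.json','w'))
R=Ro.from_euler('z',x[2]).as_matrix(); c=np.r_[x[:2],0]
h=R@[-88,-104,262]+c; print('hinge',h)
for th in(x[3],.4,.1,0): print(th,'handle',(h+R@Ro.from_euler('z',th).as_matrix()@[-37,186,0]).round(1))
print('front normal',R@[-1,0,0])
print(ctrl.state()['time'])
for th in ['tub','tape_roll']:
    for r in spot_in(th,P['top'])[:1]: print(th,w(P['top'],r['centre']))
E
```

```text
[ 5.43039e+02  2.37989e+02  1.69700e+00  5.64000e-01 -5.10000e-02
  3.42000e-01  4.41000e-01  1.26500e+00]
[[0.3, -0.1], [0.2, -0.0], [-1.0, -0.3], [-0.4, -0.2], [0.6, 0.4], [0.5, 0.5], [0.0, -0.1], [-0.1, -0.3], [-0.3, 0.1], [0.8, 0.2], [-1.4, 0.7], [0.5, -0.5], [0.5, -0.4], [-0.7, 0.3], [-0.1, -0.4], [0.5, -0.3], [0.5, 0.4], [-0.6, -1.5], [-0.7, 0.0]]
hinge [657.2549285  163.72755226 262.        ]
0.5642958276330857 handle [537.4  16.8 262. ]
0.4 handle [514.9  38.4 262. ]
0.1 handle [484.3  86.  262. ]
0 handle [477.4 103.7 262. ]
front normal [ 0.12542037 -0.99210369  0.        ]
1.2
tub [331.04566514 272.78941064  33.48514806]
tape_roll [577.34774929 266.76546577 327.20633461]
```

```bash
cat >> h.py <<'E'
import json,sys
from scipy.spatial.transform import Rotation as Ro
def hand(th,out,z):  # TCP pos with tool axis `out` mm outside the bar axis, door angle th
    x,y,a,_=json.load(open('pose.json')); R=Ro.from_euler('z',a).as_matrix(); Q=R@Ro.from_euler('z',th).as_matrix()
    p=R@[-88,-104,0]+[x,y,0]+Q@[-37-out,186,0]; p[2]=z
    return p,Q
def row(p,Q,s=None):
    s=s or ctrl.state(); R0=Ro.from_quat(s['ee_rot']).as_matrix()
    best=None
    for sg in(1,-1):
        yv=sg*Q[:,1]; X=np.array([0,0,-1.]); Rt=np.c_[X,yv,np.cross(X,yv)]
        rv=Ro.from_matrix(R0.T@Rt).as_rotvec()
        if best is None or np.linalg.norm(rv)<np.linalg.norm(best): best=rv
    return (R0.T@(np.array(p)-s['ee_pos'])/10).round(2).tolist(),best.round(3).tolist()
E
python3 - <<'E'
from h import *
s=ctrl.state(); print(Ro.from_quat(s['ee_rot']).as_matrix().round(2).tolist())
p,Q=hand(.56,70,430)
for q in([163,603,430],[400,330,430],p): print(q,row(q,Q))
E
```

```text
[[-0.0, 0.26, 0.97], [0.0, 0.97, -0.26], [-1.0, 0.0, -0.0]]
[163, 603, 430] ([-23.1, -0.04, -0.05], [0.62, -0.0, -0.0])
[400, 330, 430] ([-23.1, -20.18, 29.97], [0.62, -0.0, -0.0])
[581.05973246 -36.86978596 430.        ] ([-23.1, -50.85, 57.05], [0.62, -0.0, -0.0])
```

Call:
play_rows(deltas=[[[-12,0,0],[0,0,0],0],[[-23,0,0],[0,0,0],0],[[-23,-4,6],[0,0,0],0],[[-23,-8,12],[0.1,0,0],0],[[-23,-12,18],[0.2,0,0],0],[[-23,-16,24],[0.3,0,0],0],[[-23,-20.2,30],[0.4,0,0],0],[[-23,-20.2,30],[0.4,0,0],0]])

```text
time: 2.3
ee_pos: [387.0, 344.6, 428.3]
ee_rot: [0.232, 0.668, -0.231, 0.668]
ft_force: [0.6, -0.2, -0.1]
opening: 0.1
```

```bash
python3 - <<'E'
from h import *
s=ctrl.state(); print(s['time'],s['ee_pos'],s['joint_pos'].round(2),s['ft_force'],s['opening'])
p,Q=hand(.56,70,430)
print(row(p,Q)); p[2]=240; print(row(p,Q))
E
```

```text
2.3 [387.02057092 344.63999266 428.32197529] [-0.99  0.07  0.19  1.3  -0.01  1.77  0.1 ] [ 0.64814697 -0.20694075 -0.06211685] 0.11590307391730159
([-0.19, -18.0, 38.83], [0.219, -0.0, -0.001])
([18.81, -18.02, 38.84], [0.219, -0.0, -0.001])
```

Call:
play_rows(deltas=[[[0,-2.5,5.4],[0.05,0,0],0],[[0,-5,11],[0.1,0,0],0],[[0,-7.6,16.4],[0.15,0,0],0],[[0,-10.2,22],[0.2,0,0],0],[[0,-12.8,27.6],[0.22,0,0],0],[[0,-15.4,33.2],[0.22,0,0],0],[[0,-18,38.8],[0.22,0,0],0],[[0,-18,38.8],[0.22,0,0],0]])

```text
time: 3.3
ee_pos: [581.3, -42.0, 427.3]
ee_rot: [0.305, 0.638, -0.306, 0.638]
ft_force: [0.1, 0.5, -0.3]
opening: 0.0
```

```bash
python3 - <<'E'
from h import *
s=ctrl.state(); print(s['time'],s['ee_pos'],s['joint_pos'].round(2),s['ft_force'],s['opening'])
p,Q=hand(.56,70,240)
print(row(p,Q))
for th,o in((.56,25),(.5,17),(.4,17),(.3,17),(.2,17),(.15,17)): p,Q=hand(th,o,240); print(th,p,row(p,Q))
E
```

```text
3.3 [581.28928682 -42.02711024 427.34775897] [-0.46  0.25  0.61  1.14 -0.14  1.79  0.78] [ 0.1268063   0.54384004 -0.27336735] 0.03671692892413256
([18.73, 0.34, -0.44], [-0.009, 0.001, 0.002])
0.56 [552.56326483  -2.04233511 240.        ] ([18.73, 0.3, -4.94], [-0.009, 0.001, 0.002])
0.5 [538.12577409  11.01787813 240.        ] ([18.73, -0.01, -6.86], [0.051, 0.001, 0.002])
0.4 [523.47539514  23.67386093 240.        ] ([18.73, -0.36, -8.76], [0.151, 0.001, 0.002])
0.3 [510.16169706  37.72921392 240.        ] ([18.72, -0.52, -10.69], [0.251, 0.001, 0.002])
0.2 [498.31770592  53.04350065 240.        ] ([18.72, -0.48, -12.63], [0.351, 0.001, 0.002])
0.15 [492.98443911  61.12537724 240.        ] ([18.72, -0.39, -13.59], [0.401, 0.001, 0.002])
```

Call:
play_rows(deltas=[[[6,0.3,-0.4],[0,0,0],0],[[12,0.3,-0.4],[0,0,0],0],[[18.7,0.3,-0.4],[0,0,0],0],[[18.7,0.3,-0.4],[0,0,0],0]])

```text
time: 3.8
ee_pos: [578.4, -36.1, 236.9]
ee_rot: [0.304, 0.64, -0.307, 0.636]
ft_force: [-1.0, 0.9, 1.7]
opening: 0.4
```

```bash
python3 - <<'E'
from h import *
s=ctrl.state(); print(s['time'],s['ee_pos'],s['joint_pos'].round(2),s['ft_force'],s['opening'])
for th,o in((.56,25),(.5,17),(.4,17),(.3,17),(.2,17),(.15,17)): p,Q=hand(th,o,240); print(th,p,row(p,Q))
p=snapshot('scene'); a=p['image'][115:285,260:430,::-1]; cv2.imwrite('pics/sc1.png',cv2.resize(a,None,fx=3,fy=3))
E
```

```text
3.8 [578.41711219 -36.09102775 236.88341767] [-0.5   0.24  0.58  1.55 -0.13  1.4   0.77] [-0.99023475  0.85442464  1.66570394] 0.36334206437134753
0.56 [552.56326483  -2.04233511 240.        ] ([-0.3, 0.12, -4.27], [-0.008, -0.003, 0.007])
0.5 [538.12577409  11.01787813 240.        ] ([-0.29, -0.19, -6.2], [0.052, -0.003, 0.007])
0.4 [523.47539514  23.67386093 240.        ] ([-0.28, -0.53, -8.1], [0.152, -0.003, 0.008])
0.3 [510.16169706  37.72921392 240.        ] ([-0.27, -0.69, -10.03], [0.252, -0.003, 0.008])
0.2 [498.31770592  53.04350065 240.        ] ([-0.27, -0.65, -11.97], [0.352, -0.002, 0.008])
0.15 [492.98443911  61.12537724 240.        ] ([-0.26, -0.56, -12.93], [0.402, -0.002, 0.008])
```

View pics/sc1.png

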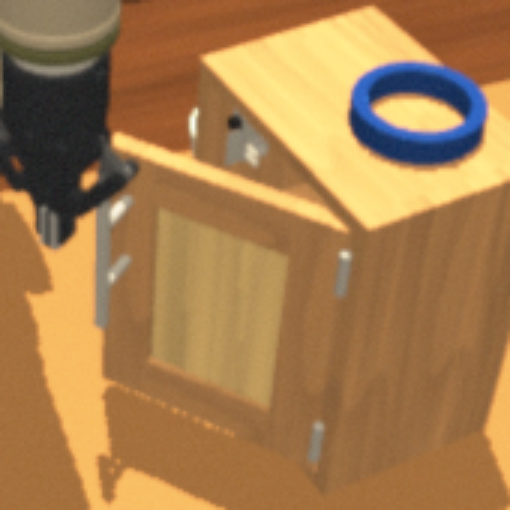

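The shut fingers stand clear of the handle (tip at crop pixel (55,240), bar at (102,200–325)). Next is the push.

Call:
play_rows(deltas=[[[-0.3,0.1,-2.5],[0,0,0],0],[[-0.3,0.1,-4.2],[0,0,0],0],[[-0.3,0,-4.8],[0,0,0],0],[[-0.3,-0.1,-5.5],[0.03,0,0],0],[[-0.3,-0.2,-6.2],[0.05,0,0],0],[[-0.3,-0.35,-7.1],[0.1,0,0],0],[[-0.3,-0.5,-8.1],[0.15,0,0],0]])

```text
time: 4.72
ee_pos: [525.5, 23.2, 243.4]
ee_rot: [0.352, 0.613, -0.354, 0.612]
ft_force: [0.1, 0.1, 0.2]
opening: 0.2
```

```bash
python3 - <<'E'
from h import *
s=ctrl.state(); print(s['time'],s['ee_pos'],s['joint_pos'].round(2),s['ft_force'],s['opening'])
for th,o in((.4,17),(.3,17),(.25,17),(.2,17),(.15,17),(.12,17),(.1,17)): p,Q=hand(th,o,240); print(th,p,row(p,Q))
E
```

```text
4.725 [525.52046175  23.24355597 243.36584615] [-0.63  0.09  0.54  1.68 -0.04  1.39  0.44] [0.10286205 0.09967712 0.19627946] 0.22730589928482015
0.4 [523.47539514  23.67386093 240.        ] ([0.34, -0.15, -0.14], [-0.001, 0.0, 0.003])
0.3 [510.16169706  37.72921392 240.        ] ([0.34, -0.6, -2.02], [0.099, 0.0, 0.003])
0.25 [504.04823301  45.23827654 240.        ] ([0.34, -0.75, -2.98], [0.149, 0.001, 0.003])
0.2 [498.31770592  53.04350065 240.        ] ([0.34, -0.86, -3.94], [0.199, 0.001, 0.003])
0.15 [492.98443911  61.12537724 240.        ] ([0.34, -0.92, -4.91], [0.249, 0.001, 0.003])
0.12 [489.98075173  66.09892026 240.        ] ([0.34, -0.93, -5.49], [0.279, 0.001, 0.003])
0.1 [488.06176298  69.46370584 240.        ] ([0.34, -0.92, -5.88], [0.299, 0.001, 0.003])
```

Call:
play_rows(deltas=[[[0.3,-0.3,-0.7],[0.03,0,0],0],[[0.3,-0.5,-1.4],[0.07,0,0],0],[[0.3,-0.6,-2.0],[0.1,0,0],0],[[0.3,-0.7,-2.6],[0.13,0,0],0],[[0.3,-0.8,-3.2],[0.16,0,0],0],[[0.3,-0.85,-3.9],[0.2,0,0],0],[[0.3,-0.9,-4.4],[0.22,0,0],0],[[0.3,-0.9,-4.8],[0.24,0,0],0]])

```text
time: 5.72
ee_pos: [493.6, 60.4, 240.6]
ee_rot: [0.423, 0.566, -0.425, 0.566]
ft_force: [-0.2, -0.7, -0.2]
opening: -0.1
```

```bash
python3 - <<'E'
from h import *
s=ctrl.state(); print(s['time'],s['ee_pos'],s['ft_force'],s['opening'])
for th,o in((.15,17),(.12,17),(.1,17),(.05,17),(0,17),(-.03,17)): p,Q=hand(th,o,240); print(th,p,row(p,Q))
p=snapshot('scene'); a=p['image'][115:285,260:430,::-1]; cv2.imwrite('pics/sc2.png',cv2.resize(a,None,fx=3.5,fy=3.5))
E
```

```text
5.725 [493.63770719  60.35384625 240.5707657 ] [-0.19115879 -0.6662784  -0.24551666] -0.11307187532364418
0.15 [492.98443911  61.12537724 240.        ] ([0.06, -0.04, -0.09], [0.009, 0.001, 0.003])
0.12 [489.98075173  66.09892026 240.        ] ([0.06, -0.19, -0.65], [0.039, 0.001, 0.003])
0.1 [488.06176298  69.46370584 240.        ] ([0.06, -0.28, -1.03], [0.059, 0.001, 0.003])
0.05 [483.56198164  78.03764496 240.        ] ([0.06, -0.47, -1.98], [0.109, 0.001, 0.003])
0 [479.49634221  86.82576422 240.        ] ([0.06, -0.61, -2.94], [0.159, 0.001, 0.003])
-0.03 [477.26961998  92.19232514 240.        ] ([0.06, -0.68, -3.52], [0.189, 0.001, 0.003])
```

View pics/sc2.png

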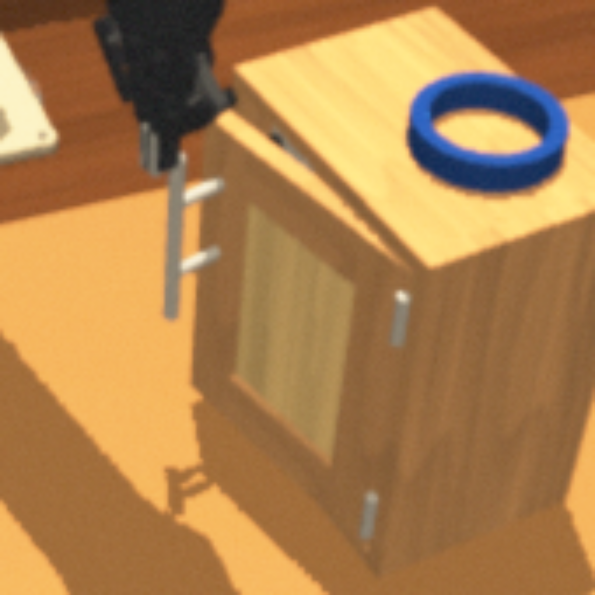

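The door follows the fingers, which cover the bar's top at about (172,160), and it now stands at roughly 0.15–0.2. I'll continue more slowly.

Call:
play_rows(deltas=[[[0,-0.05,-0.15],[0.01,0,0],0],[[0,-0.1,-0.3],[0.02,0,0],0],[[0,-0.12,-0.45],[0.03,0,0],0],[[0,-0.16,-0.6],[0.035,0,0],0],[[0,-0.2,-0.75],[0.045,0,0],0],[[0,-0.24,-0.9],[0.052,0,0],0],[[0,-0.28,-1.0],[0.06,0,0],0],[[0,-0.28,-1.0],[0.06,0,0],0]])

```text
time: 6.78
ee_pos: [487.9, 69.8, 240.5]
ee_rot: [0.44, 0.553, -0.442, 0.552]
ft_force: [0.5, 0.3, -1.3]
opening: -0.1
```

Call:
play_rows(deltas=[[[0,-0.02,-0.06],[0.004,0,0],0],[[0,-0.04,-0.12],[0.008,0,0],0],[[0,-0.06,-0.18],[0.012,0,0],0],[[0,-0.07,-0.22],[0.014,0,0],0]])

```text
time: 7.28
ee_pos: [486.7, 71.8, 240.5]
ee_rot: [0.444, 0.55, -0.446, 0.549]
ft_force: [0.1, -0.4, -0.4]
opening: 0.1
```

```bash
python3 - <<'E'
from h import *
s=ctrl.state(); print(s['time'],s['ee_pos'],s['ft_force'],s['ft_torque'])
for th,o in((.1,17),(.08,17),(.05,17),(0,17),(-.03,17)): p,Q=hand(th,o,240); print(th,p,row(p,Q))
E
```

```text
7.275 [486.72968609  71.82239993 240.51372414] [ 0.06342453 -0.37314517 -0.43316882] [-0.04045265 -0.01549534 -0.00411926]
0.1 [488.06176298  69.46370584 240.        ] ([0.05, 0.08, 0.26], [-0.016, 0.001, 0.003])
0.08 [486.21044923  72.86619571 240.        ] ([0.05, -0.03, -0.11], [0.004, 0.001, 0.003])
0.05 [483.56198164  78.03764496 240.        ] ([0.05, -0.18, -0.67], [0.034, 0.001, 0.003])
0 [479.49634221  86.82576422 240.        ] ([0.05, -0.4, -1.62], [0.084, 0.001, 0.003])
-0.03 [477.26961998  92.19232514 240.        ] ([0.05, -0.5, -2.19], [0.114, 0.001, 0.003])
```

Call:
play_rows(deltas=[[[0,-0.02,-0.06],[0.004,0,0],0],[[0,-0.03,-0.12],[0.007,0,0],0],[[0,-0.04,-0.18],[0.01,0,0],0],[[0,-0.05,-0.23],[0.012,0,0],0]])

```text
time: 7.78
ee_pos: [485.7, 74.0, 240.5]
ee_rot: [0.447, 0.547, -0.449, 0.547]
ft_force: [-0.6, -0.4, 0.3]
opening: -0.0
```

Call:
play_rows(deltas=[[[0,-0.02,-0.06],[0.004,0,0],0],[[0,-0.03,-0.12],[0.007,0,0],0],[[0,-0.04,-0.18],[0.01,0,0],0],[[0,-0.05,-0.23],[0.012,0,0],0]])

```text
time: 8.28
ee_pos: [484.8, 76.2, 240.5]
ee_rot: [0.451, 0.544, -0.453, 0.544]
ft_force: [0.0, -0.5, 0.3]
opening: 0.3
```

Call:
play_rows(deltas=[[[0,-0.02,-0.06],[0.004,0,0],0],[[0,-0.03,-0.12],[0.007,0,0],0],[[0,-0.04,-0.18],[0.01,0,0],0],[[0,-0.05,-0.23],[0.012,0,0],0]])

```text
time: 8.78
ee_pos: [483.8, 78.4, 240.5]
ee_rot: [0.454, 0.542, -0.456, 0.541]
ft_force: [0.5, -0.9, 0.5]
opening: 0.3
```

Call:
play_rows(deltas=[[[0,-0.02,-0.06],[0.004,0,0],0],[[0,-0.03,-0.12],[0.007,0,0],0],[[0,-0.04,-0.18],[0.01,0,0],0],[[0,-0.05,-0.23],[0.012,0,0],0]])

```text
time: 9.28
ee_pos: [482.9, 80.6, 240.5]
ee_rot: [0.457, 0.539, -0.459, 0.538]
ft_force: [-0.9, -0.2, 0.9]
opening: 0.1
```

Call:
play_rows(deltas=[[[0,-0.02,-0.06],[0.004,0,0],0],[[0,-0.03,-0.12],[0.007,0,0],0],[[0,-0.04,-0.18],[0.01,0,0],0],[[0,-0.05,-0.23],[0.012,0,0],0]])

```text
time: 9.78
ee_pos: [482.0, 82.9, 240.5]
ee_rot: [0.46, 0.536, -0.462, 0.535]
ft_force: [0.2, 0.4, 0.3]
opening: -0.1
```

Call:
play_rows(deltas=[[[0,-0.02,-0.06],[0.004,0,0],0],[[0,-0.03,-0.12],[0.007,0,0],0],[[0,-0.04,-0.18],[0.01,0,0],0],[[0,-0.05,-0.23],[0.012,0,0],0]])

```text
time: 10.28
ee_pos: [481.3, 84.4, 240.5]
ee_rot: [0.464, 0.533, -0.466, 0.533]
ft_force: [1.3, -4.4, -0.5]
opening: 0.0
```

Call:
play_rows(deltas=[[[0,-0.01,-0.05],[0.003,0,0],0],[[0,-0.02,-0.1],[0.005,0,0],0],[[0,-0.03,-0.15],[0.007,0,0],0],[[0,-0.03,-0.15],[0.007,0,0],0]])

```text
time: 10.78
ee_pos: [481.1, 84.7, 240.5]
ee_rot: [0.466, 0.531, -0.469, 0.531]
ft_force: [2.8, -7.4, -0.7]
opening: -0.0
```

Call:
play_rows(deltas=[[[0,-0.02,-0.12],[0.004,0,0],0],[[0,-0.03,-0.16],[0.006,0,0],0],[[0,-0.03,-0.18],[0.007,0,0],0],[[0,-0.03,-0.2],[0.007,0,0],0]])

```text
time: 11.28
ee_pos: [481.0, 84.8, 240.5]
ee_rot: [0.468, 0.528, -0.471, 0.53]
ft_force: [2.0, -9.9, 0.1]
opening: -0.2
```

Call:
play_rows(deltas=[[[0,-0.03,-0.16],[0.004,0,0],0],[[0,-0.04,-0.19],[0.005,0,0],0],[[0,-0.04,-0.21],[0.006,0,0],0],[[0,-0.04,-0.23],[0.007,0,0],0]])

```text
time: 11.78
ee_pos: [480.8, 85.0, 240.5]
ee_rot: [0.47, 0.525, -0.474, 0.528]
ft_force: [2.4, -9.5, 0.4]
opening: 0.1
```

```bash
python3 - <<'E'
from h import *
s=ctrl.state(); print(s['time'],s['ee_pos'],s['ft_force'],s['ft_torque'])
for th,o in((.02,17),(0,17)): p,Q=hand(th,o,240); print(th,p,row(p,Q))
p=snapshot('scene'); a=p['image'][115:285,260:430,::-1]; cv2.imwrite('pics/sc3.png',cv2.resize(a,None,fx=3.5,fy=3.5,interpolation=cv2.INTER_CUBIC))
E
```

```text
11.775 [480.77760034  84.97726412 240.48452273] [ 2.35233218 -9.54664564  0.39143702] [-2.22395060e+00 -4.75830612e-01 -8.21601192e-04]
0.02 [481.06982597  83.28620935 240.        ] ([0.05, 0.01, 0.17], [-0.036, 0.008, 0.002])
0 [479.49634221  86.82576422 240.        ] ([0.05, -0.11, -0.2], [-0.016, 0.008, 0.002])
```

View pics/sc3.png

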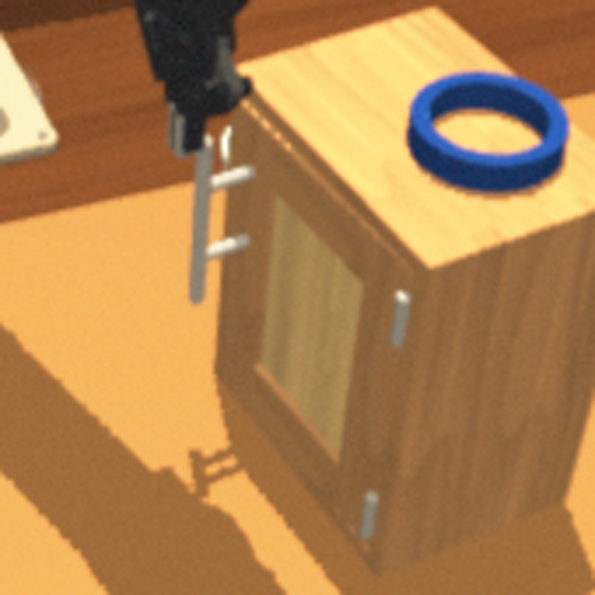

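The door is almost shut, resisting with about 10 N and moving slowly into the rollers; there has been no snap yet. I'll push a little further without more turning.

Call:
play_rows(deltas=[[[0,-0.04,-0.22],[-0.002,0,0],0],[[0,-0.04,-0.24],[-0.004,0,0],0],[[0,-0.04,-0.26],[-0.006,0,0],0],[[0,-0.04,-0.27],[-0.008,0,0],0]])

```text
time: 12.32
ee_pos: [480.7, 85.4, 240.5]
ee_rot: [0.468, 0.526, -0.473, 0.53]
ft_force: [2.7, -10.3, -0.1]
opening: 0.1
```

Call:
play_rows(deltas=[[[0,-0.04,-0.24],[-0.002,0,0],0],[[0,-0.04,-0.26],[-0.004,0,0],0],[[0,-0.04,-0.27],[-0.006,0,0],0],[[0,-0.04,-0.28],[-0.008,0,0],0]])

```text
time: 12.82
ee_pos: [480.3, 86.5, 240.5]
ee_rot: [0.466, 0.526, -0.472, 0.532]
ft_force: [1.8, -8.2, 0.9]
opening: -0.5
```

Call:
play_rows(deltas=[[[0,-0.04,-0.18],[0,0,0],0],[[0,-0.04,-0.2],[0,0,0],0],[[0,-0.04,-0.22],[0,0,0],0],[[0,-0.04,-0.24],[0,0,0],0]])

```text
time: 13.32
ee_pos: [479.5, 89.6, 240.5]
ee_rot: [0.466, 0.527, -0.472, 0.532]
ft_force: [-0.1, 0.8, 0.5]
opening: 0.2
```

It snapped: the force dropped to zero. I'm withdrawing and checking.

Call:
play_rows(deltas=[[[0,0,1.5],[0,0,0],0],[[0,0,3],[0,0,0],0],[[-3,0,3],[0,0,0],0],[[-7,0,3],[0,0,0],60],[[-7,0,3],[0,0,0],60],[[-7,0,3],[0,0,0],60]])

```text
time: 14.08
ee_pos: [483.1, 59.7, 310.4]
ee_rot: [0.466, 0.527, -0.472, 0.532]
ft_force: [-0.2, 0.0, -0.1]
opening: 51.1
```

```bash
python3 - <<'E'
from h import *
s=ctrl.state(); print(s['time'],s['ee_pos'],s['ft_force'],s['opening'],s['joint_pos'].round(2))
for th,o,z in((-.02,0,310),(-.02,0,244)): p,Q=hand(th,o,z); print(th,p,row(p,Q))
p=snapshot('scene'); a=p['image'][115:285,260:430,::-1]; cv2.imwrite('pics/sc4.png',cv2.resize(a,None,fx=3.5,fy=3.5,interpolation=cv2.INTER_CUBIC))
E
```

```text
14.075 [483.13210904  59.71083778 310.40269223] [-0.24410116  0.04251784 -0.10568087] 51.13542344249501 [-0.71 -0.04  0.47  1.65  0.03  1.53 -0.12]
-0.02 [476.19953241 107.30110855 310.        ] ([-0.01, -0.11, -4.81], [0.015, 0.011, 0.001])
-0.02 [476.19953241 107.30110855 244.        ] ([6.59, -0.1, -4.88], [0.015, 0.011, 0.001])
```

View pics/sc4.png

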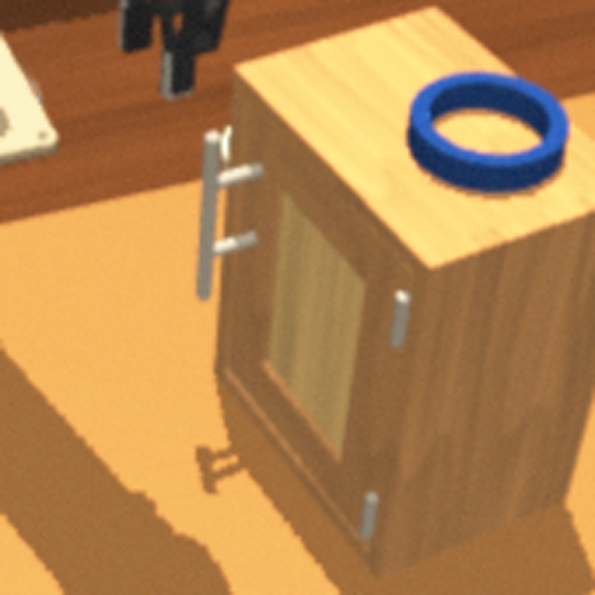

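The door is seated inside the frame, held by the catch alone with the hand clear: the bar is at (208,135–298) and the cupboard front shows a step at the bottom. Next I grip the bar from above, jaws along the door.

Call:
play_rows(deltas=[[[0,-0.1,-2.4],[0.015,0.01,0],60],[[0,-0.1,-4.8],[0.015,0.01,0],60],[[0,-0.1,-4.8],[0.015,0.01,0],60],[[2,-0.1,-4.85],[0.015,0.01,0],60],[[4,-0.1,-4.9],[0.015,0.01,0],60],[[6,-0.1,-4.9],[0.015,0.01,0],60],[[6.5,-0.1,-4.9],[0.015,0.01,0],60],[[6.5,-0.1,-4.9],[0.015,0.01,0],60]])

```text
time: 15.12
ee_pos: [475.9, 107.0, 244.5]
ee_rot: [0.472, 0.526, -0.474, 0.526]
ft_force: [-0.2, -0.2, 0.7]
opening: 51.0
```

```bash
python3 - <<'E'
from h import *
s=ctrl.state(); print(s['time'],s['ee_pos'],s['ft_force'],s['opening'],s['joint_pos'].round(2))
p=snapshot('scene'); a=p['image'][115:285,260:430,::-1]; cv2.imwrite('pics/sc5.png',cv2.resize(a,None,fx=3.5,fy=3.5,interpolation=cv2.INTER_CUBIC))
E
```

```text
15.125 [475.92694875 107.03582398 244.51434499] [-0.23825836 -0.22637766  0.69628018] 50.994574208113875 [-0.75 -0.01  0.43  1.76  0.01  1.4  -0.21]
```

View pics/sc5.png

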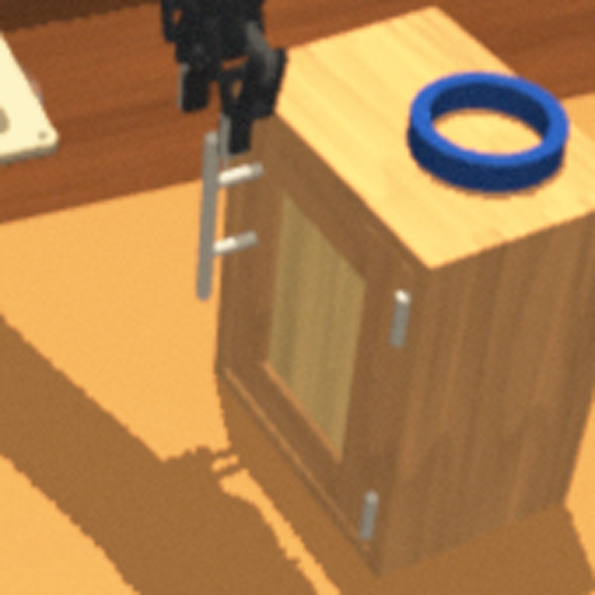

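The bar top (212,135) lies between the two open fingers. I'm closing on it.

Call:
play_rows(deltas=[[[0,0,0],[0,0,0],30],[[0,0,0],[0,0,0],10],[[0,0,0],[0,0,0],0],[[0,0,0],[0,0,0],0],[[0,0,0],[0,0,0],0]])

```text
time: 15.8
ee_pos: [476.9, 107.5, 246.3]
ee_rot: [0.473, 0.525, -0.473, 0.526]
ft_force: [-1.2, 0.2, 7.4]
opening: -0.2
```

```bash
python3 - <<'E'
from h import *
s=ctrl.state(); print(s['time'],s['ee_pos'],s['ft_force'],s['opening'])
x0=hand(-.02,0,s['ee_pos'][2])[0]; d=s['ee_pos']-x0
for th in(0,.03,.06,.1,.15,.2,.3,.4,.5,.6,.7,.8,.9,1.0): p,Q=hand(th,0,s['ee_pos'][2]); print(th,p.round(),row(p+d,Q))
E
```

```text
15.8 [476.91520136 107.48619862 246.27106364] [-1.2204856   0.16409607  7.40672553] -0.1523787242687374
0 [477. 104. 246.] ([0.0, 0.08, 0.37], [-0.02, 0.001, -0.001])
0.03 [479.  98. 246.] ([0.0, 0.21, 0.93], [-0.05, 0.001, -0.001])
0.06 [481.  93. 246.] ([0.0, 0.35, 1.47], [-0.08, 0.001, -0.001])
0.1 [484.  86. 246.] ([0.0, 0.58, 2.2], [-0.12, 0.001, -0.001])
0.15 [488.  77. 246.] ([0.0, 0.89, 3.09], [-0.17, 0.001, -0.001])
0.2 [493.  69. 246.] ([0.0, 1.26, 3.97], [-0.22, 0.001, -0.0])
0.3 [503.  53. 246.] ([0.01, 2.11, 5.66], [-0.32, 0.001, -0.0])
0.4 [515.  38. 246.] ([0.01, 3.12, 7.26], [-0.42, 0.001, -0.0])
0.5 [528.  25. 246.] ([0.01, 4.3, 8.75], [-0.52, 0.001, -0.0])
0.6 [543.  13. 246.] ([0.01, 5.61, 10.12], [-0.62, 0.001, -0.0])
0.7 [558.   2. 246.] ([0.01, 7.05, 11.35], [-0.72, 0.001, -0.0])
0.8 [575.  -7. 246.] ([0.01, 8.61, 12.43], [-0.82, 0.001, -0.0])
0.9 [592. -15. 246.] ([0.02, 10.27, 13.34], [-0.92, 0.001, -0.0])
1.0 [611. -20. 246.] ([0.02, 12.02, 14.09], [-1.02, 0.001, -0.0])
```

Opening is 0, so the bar was missed. Looking.

```bash
python3 - <<'E'
from h import *
p=snapshot('scene'); a=p['image'][125:205,290:370,::-1]; A=cv2.resize(a,None,fx=5,fy=5,interpolation=cv2.INTER_CUBIC)
q=snapshot('top'); b=q['image'][150:230,170:250,::-1]; B=cv2.resize(b,None,fx=5,fy=5,interpolation=cv2.INTER_CUBIC)
cv2.imwrite('pics/m.png',np.hstack([A,B]))
E
```

```text
(no output)
```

View pics/m.png

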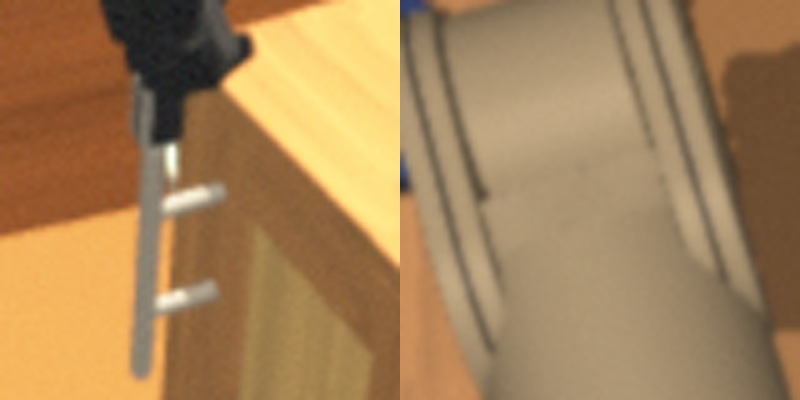

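```bash
python3 - <<'E'
from h import *
p=snapshot('scene'); f=lambda X:((np.array(proj(p,X))-[290,125])*5).round()
print('tcp',f(ctrl.state()['ee_pos']),ctrl.state()['ft_force'],ctrl.state()['ee_pos'])
for th in(-.04,-.02,0,.03):
  for z in(279,262,125): print(th,z,f(hand(th,0,z)[0]),hand(th,0,z)[0].round(1))
E
```

```text
tcp [152. 188.] [-0.54064239 -1.47857731  7.88947432] [476.92492853 107.4666552  246.28532572]
-0.04 279 [160. 131.] [475.1 110.9 279. ]
-0.04 262 [158. 159.] [475.1 110.9 262. ]
-0.04 125 [145. 368.] [475.1 110.9 125. ]
-0.02 279 [154. 134.] [476.2 107.3 279. ]
-0.02 262 [152. 162.] [476.2 107.3 262. ]
-0.02 125 [140. 371.] [476.2 107.3 125. ]
0 279 [148. 137.] [477.4 103.7 279. ]
0 262 [146. 165.] [477.4 103.7 262. ]
0 125 [134. 374.] [477.4 103.7 125. ]
0.03 279 [139. 141.] [479.2  98.3 279. ]
0.03 262 [137. 170.] [479.2  98.3 262. ]
0.03 125 [126. 378.] [479.2  98.3 125. ]
```

```bash
python3 - <<'E'
from h import *
p=snapshot('scene')
f=lambda X,s:((np.array(proj(p,X))-[260,115])*s).round()
print('sc1 seen 55,243',f([578.4,-36.1,236.9],3))
print('sc2 seen 155,172',f([493.6,60.4,240.6],3.5))
print('sc3 seen 185,153',f([480.8,85,240.5],3.5))
yv=Ro.from_quat(ctrl.state()['ee_rot']).as_matrix()[:,1]; print(yv)
for s in(1,-1): print('sc4 seen 178,97',f(np.array([483.1,59.7,310.4])+s*yv*30,3.5)); print('sc5 seen 240,150; 193,108',f(np.array([475.9,107,244.5])+s*yv*30,3.5))
E
```

```text
sc1 seen 55,243 [ 55. 270.]
sc2 seen 155,172 [157. 201.]
sc3 seen 185,153 [183. 183.]
[9.94394102e-01 1.05735613e-01 5.92132097e-04]
sc4 seen 178,97 [174. 136.]
sc5 seen 240,150; 193,108 [230. 192.]
sc4 seen 178,97 [133.  88.]
sc5 seen 240,150; 193,108 [190. 145.]
```

The picture shows the shut fingertips resting on top of the bar (z 279) while the state reports 246. The real tips are therefore about 33 mm higher than reported, and earlier pictures agree. I'll lift off, open and go lower, biased a few mm outward to keep the gripper body off the cupboard.

Call:
play_rows(deltas=[[[-1.5,0,0.2],[0,0,0],0],[[-3.5,0,0.5],[0,0,0],0],[[-3.5,0,0.5],[0,0,0],60],[[-3.5,0,0.5],[0,0,0],60],[[-3.5,0,0.5],[0,0,0],60],[[-3.5,0,0.5],[0,0,0],60]])

```text
time: 16.75
ee_pos: [477.2, 102.5, 280.8]
ee_rot: [0.473, 0.526, -0.473, 0.526]
ft_force: [1.0, 0.1, 0.2]
opening: 51.0
```

```bash
python3 - <<'E'
from h import *
s=ctrl.state(); print(s['time'],s['ee_pos'],s['ft_force'],s['opening'])
print(row(*[(p,Q) for p,Q in [hand(-.02,5,223)]][0]))
E
```

```text
16.75 [477.19600273 102.52883029 280.82164   ] [1.04070255 0.09398487 0.2045435 ] 51.00474468363014
([5.78, -0.05, 0.01], [0.0, 0.001, 0.0])
```

Call:
play_rows(deltas=[[[2,0,0],[0,0,0],60],[[4,-0.05,0],[0,0,0],60],[[5,-0.05,0],[0,0,0],60],[[5.8,-0.05,0],[0,0,0],60],[[5.8,-0.05,0],[0,0,0],60]])

```text
time: 17.38
ee_pos: [476.6, 102.4, 222.7]
ee_rot: [0.472, 0.526, -0.473, 0.526]
ft_force: [0.4, 0.5, 1.0]
opening: 51.4
```

Call:
play_rows(deltas=[[[0,0,0],[0,0,0],40],[[0,0,0],[0,0,0],20],[[0,0,0],[0,0,0],0],[[0,0,0],[0,0,0],0],[[0,0,0],[0,0,0],0]])

```text
time: 18.0
ee_pos: [477.1, 102.5, 223.2]
ee_rot: [0.473, 0.525, -0.473, 0.526]
ft_force: [3.3, 0.4, 5.4]
opening: 9.5
```

```bash
python3 - <<'E'
from h import *
s=ctrl.state(); print(s['time'],s['ee_pos'],s['ft_force'],s['opening'])
x0,Q0=hand(-.02,0,s['ee_pos'][2]); d=Q0.T@(s['ee_pos']-x0); print(d)
for th in(0,.03,.06,.1,.15,.2,.3,.4,.5,.6,.7,.8,.9,1.0): p,Q=hand(th,0,s['ee_pos'][2]); print(th,row(p+Q@d,Q))
E
```

```text
18.0 [477.13928497 102.54145618 223.23044536] [3.29252522 0.36085738 5.44386049] 9.516113460234237
[-4.8322578  -0.43209975  0.        ]
0 ([0.0, 0.09, 0.37], [-0.02, 0.001, -0.001])
0.03 ([0.0, 0.23, 0.92], [-0.05, 0.001, -0.001])
0.06 ([0.0, 0.39, 1.47], [-0.08, 0.001, -0.001])
0.1 ([0.0, 0.63, 2.19], [-0.12, 0.001, -0.001])
0.15 ([0.0, 0.97, 3.08], [-0.17, 0.001, -0.001])
0.2 ([0.0, 1.36, 3.95], [-0.22, 0.001, -0.001])
0.3 ([0.01, 2.26, 5.63], [-0.32, 0.001, -0.001])
0.4 ([0.01, 3.32, 7.2], [-0.42, 0.001, -0.001])
0.5 ([0.01, 4.53, 8.67], [-0.52, 0.001, -0.001])
0.6 ([0.01, 5.88, 10.01], [-0.62, 0.001, -0.001])
0.7 ([0.01, 7.36, 11.2], [-0.72, 0.001, -0.0])
0.8 ([0.02, 8.95, 12.24], [-0.82, 0.001, -0.0])
0.9 ([0.02, 10.64, 13.12], [-0.92, 0.001, -0.0])
1.0 ([0.02, 12.41, 13.82], [-1.02, 0.001, -0.0])
```

It holds the bar (opening 9.5). Pulling through the catch gently.

Call:
play_rows(deltas=[[[0,0.03,0.12],[-0.007,0,0],0],[[0,0.06,0.25],[-0.014,0,0],0],[[0,0.09,0.37],[-0.02,0,0],0],[[0,0.16,0.65],[-0.035,0,0],0],[[0,0.23,0.92],[-0.05,0,0],0],[[0,0.39,1.47],[-0.08,0,0],0],[[0,0.63,2.19],[-0.12,0,0],0],[[0,0.97,3.08],[-0.17,0,0],0]])

```text
time: 19.0
ee_pos: [490.3, 72.6, 223.3]
ee_rot: [0.426, 0.564, -0.426, 0.565]
ft_force: [3.1, 2.8, 0.8]
opening: 9.6
```

```bash
python3 - <<'E'
from h import *
s=ctrl.state(); print(s['time'],s['ee_pos'],s['ft_force'],s['opening'],s['joint_pos'].round(2))
# th estimate from yaw
p,Q=hand(0,0,0); rv=row(p,Q)[1]; print('th~',rv)
for th in(.2,.3,.4,.5,.6,.7,.8,.9,1.0,1.05): p,Q=hand(th,4.8,223); print(th,row(p,Q))
E
```

```text
19.0 [490.3433118   72.62180198 223.27555758] [3.08776985 2.81634847 0.8044531 ] 9.6001557738533 [-0.7   0.01  0.47  1.78 -0.01  1.35  0.05]
th~ [0.152, 0.001, -0.001]
0.2 ([0.03, 0.17, 0.88], [-0.048, 0.001, -0.001])
0.3 ([0.03, 0.77, 2.69], [-0.148, 0.001, -0.001])
0.4 ([0.03, 1.54, 4.43], [-0.248, 0.001, -0.001])
0.5 ([0.04, 2.49, 6.09], [-0.348, 0.001, -0.001])
0.6 ([0.04, 3.6, 7.64], [-0.448, 0.001, -0.001])
0.7 ([0.04, 4.85, 9.07], [-0.548, 0.001, -0.001])
0.8 ([0.04, 6.24, 10.37], [-0.648, 0.001, -0.001])
0.9 ([0.05, 7.76, 11.53], [-0.748, 0.001, -0.001])
1.0 ([0.05, 9.38, 12.53], [-0.848, 0.001, -0.001])
1.05 ([0.05, 10.23, 12.97], [-0.898, 0.001, -0.001])
```

Through the catch with the grip held. Now swinging on to about 1.0.

Call:
play_rows(deltas=[[[0,0.17,0.88],[-0.05,0,0],0],[[0,0.45,1.8],[-0.1,0,0],0],[[0,0.77,2.7],[-0.15,0,0],0],[[0,1.15,3.55],[-0.2,0,0],0],[[0,1.54,4.43],[-0.25,0,0],0],[[0,2.0,5.27],[-0.3,0,0],0],[[0,2.49,6.1],[-0.35,0,0],0],[[0,3.03,6.87],[-0.4,0,0],0]])

```text
time: 20.0
ee_pos: [538.8, 15.1, 223.3]
ee_rot: [0.305, 0.638, -0.304, 0.639]
ft_force: [3.6, 3.3, 1.7]
opening: 9.5
```

```bash
python3 - <<'E'
from h import *
s=ctrl.state(); print(s['time'],s['ee_pos'],s['ft_force'],s['opening'],s['joint_pos'].round(2))
p,Q=hand(0,0,0); print('th~',row(p,Q)[1])
for th in(.6,.65,.7,.75,.8,.85,.9,.95,1.0,1.05): p,Q=hand(th,4.8,223); print(th,row(p,Q))
E
```

```text
20.0 [538.75845869  15.13416383 223.29702791] [3.62860953 3.25333952 1.69983462] 9.454589336840828 [-0.6   0.13  0.54  1.68 -0.07  1.35  0.63]
th~ [0.554, 0.0, -0.002]
0.6 ([0.03, 0.17, 0.92], [-0.046, 0.001, -0.001])
0.65 ([0.03, 0.44, 1.84], [-0.096, 0.001, -0.001])
0.7 ([0.03, 0.76, 2.73], [-0.146, 0.001, -0.001])
0.75 ([0.03, 1.12, 3.61], [-0.196, 0.001, -0.001])
0.8 ([0.04, 1.53, 4.48], [-0.246, 0.001, -0.001])
0.85 ([0.04, 1.98, 5.32], [-0.296, 0.001, -0.001])
0.9 ([0.04, 2.47, 6.13], [-0.346, 0.001, -0.001])
0.95 ([0.04, 3.0, 6.92], [-0.396, 0.001, -0.001])
1.0 ([0.04, 3.58, 7.69], [-0.446, 0.001, -0.001])
1.05 ([0.04, 4.18, 8.42], [-0.496, 0.001, -0.001])
```

Call:
play_rows(deltas=[[[0,0.17,0.92],[-0.05,0,0],0],[[0,0.44,1.84],[-0.1,0,0],0],[[0,0.76,2.73],[-0.15,0,0],0],[[0,1.12,3.61],[-0.2,0,0],0],[[0,1.53,4.48],[-0.25,0,0],0],[[0,2.0,5.32],[-0.3,0,0],0],[[0,2.47,6.13],[-0.35,0,0],0],[[0,3.0,6.92],[-0.4,0,0],0]])

```text
time: 21.0
ee_pos: [605.9, -19.2, 223.3]
ee_rot: [0.171, 0.686, -0.17, 0.687]
ft_force: [2.0, 4.3, 4.3]
opening: 9.5
```

Call:
play_rows(deltas=[[[0,0.15,0.6],[-0.03,0,0],0],[[0,0.3,1.2],[-0.06,0,0],0],[[0,0.3,1.2],[-0.06,0,0],0],[[0,0.3,1.2],[-0.06,0,0],20],[[0,0.3,1.2],[-0.06,0,0],45],[[0,0.3,1.2],[-0.06,0,0],60],[[0,0.3,1.2],[-0.06,0,0],60],[[0,0.3,1.2],[-0.06,0,0],60]])

```text
time: 22.0
ee_pos: [617.9, -22.2, 223.3]
ee_rot: [0.151, 0.691, -0.15, 0.691]
ft_force: [-0.5, -0.4, 0.0]
opening: 51.6
```

Released with no force left. Lifting straight up, then well clear.

Call:
play_rows(deltas=[[[-2,0,0],[0,0,0],60],[[-5,0,0],[0,0,0],60],[[-9,0,0],[0,0,0],60],[[-14,0,0],[0,0,0],60],[[-17,0,3],[0,0,0],60],[[-18,0,8],[0,0,0],60],[[-18,0,12],[0,0,0],60],[[-18,0,12],[0,0,0],60]])

```text
time: 23.0
ee_pos: [728.5, -74.1, 398.6]
ee_rot: [0.15, 0.692, -0.151, 0.689]
ft_force: [-0.3, 0.2, -0.1]
opening: 51.2
```

```bash
python3 - <<'E'
from h import *
s=ctrl.state(); print(s['time'],s['ee_pos'],s['ft_force'],s['opening'],abs(s['qvel']).max())
p=snapshot('scene'); cv2.imwrite('pics/end.png',p['image'][:,:,::-1])
for th in(.6,.8,1,1.1):print(th,np.round(proj(p,hand(th,0,279)[0])),np.round(proj(p,hand(th,0,125)[0])))
E
```

```text
23.0 [728.54782935 -74.06548614 398.60369753] [-0.29493608  0.20550412 -0.08082986] 51.19103418640156 0.10264839655297836
0.6 [293. 177.] [293. 225.]
0.8 [290. 187.] [290. 235.]
1 [290. 199.] [289. 247.]
1.1 [291. 204.] [291. 253.]
```

View pics/end.png

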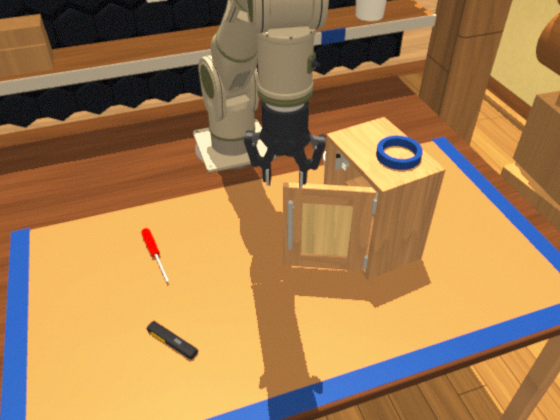

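The handle bar runs from (290,201) to (289,248), so the door stands at about 1.0 rad. The gripper is clear above it and the other items are where they were. Handing in.

```bash
python3 -c "
from h import *
print(ctrl.sign_off())"
```

```text
the job is handed in; nothing more can be done
None
```

The catch was tried as asked and the job is handed in at about 23 s of the 54 s allowed; the system reports no verdict.

- **Closing:** I pushed the handle bar with the shut fingers in small steps. The catch began to resist at about 4 N, rose to about 10.7 N, then snapped and the force fell to zero. A picture with the hand clear showed the door held inside the frame by the catch alone.
- **Opening:** I gripped the bar from above, pulled the door out through the catch and released it. In the last picture it stands at about 1.0 rad, past the required 0.79. The gripper is well clear with no force on it.
- **Other items:** The tape roll, screwdriver and knife look unmoved. The tub is not visible in the last picture, so I did not recheck it; the arm never came low near it.

**What went wrong:** my first attempt to grip the bar missed. The real fingertips sit about 33 mm higher than the reported position. They closed on top of the bar and pressed down with about 8 N. I lifted off, corrected the height and gripped properly.

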